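# Brass blank from the sprung-flap dispenser

### The job

Take the brass blank out of the blue dispenser: swing its clear sprung flap back towards the robot, hold it open while you grip the blank, and lift the blank out so that the flap closes again. Stand it upright in the middle of the black charcoal soldering block, setting it down rather than dropping it, and leave the steel blank in its seat.

Things in the scene. Friction and masses are not known exactly. Their poses are not given: they have to be found in the camera images.
- brass_blank: Yellow brass cylinder, 22 mm diameter, 30 mm tall, about 90 g, standing upright on one of the dispenser's two seats (either one). Origin: centre of its underside; z is its axis.
- steel_blank: Grey steel cylinder of the same size, standing on the other seat. Origin: centre of its underside; z is its axis. To be left alone.
- dispenser: Blue stand fixed to the bench, 104 (x) x 176 mm (y). Origin on the bench midway between its two seats; +x to its back (away from the robot at yaw 0). Seats: 19 mm steel pads at x 0, y +-38 mm, tops 8 mm up (blank tops 38 mm); nothing between them. Base plate 4 mm; back rail at x +52, 24 mm high; cheeks at y +-86, 26 mm high. Flap hinge along y at x -42, 18 mm up; open below.
- flap_edge (a point): Middle of the clear flap's free edge, an orange bead of 6 mm; moves with the flap. Closed: at x +6, y 0, 60 mm up in the dispenser frame. The flat flap, 162 mm wide, slopes up at 41 degrees from the hinge to here over both blanks, 5 mm clear of them. Behind the bead (x > 9 mm) the top is open. The edge swings at 64 mm from the hinge, at most 85 mm up.
- flap (a joint): Flap angle, rad: 0 shut (on a stop, cannot be pressed down), grows to 1.4 as the bead is pushed to the dispenser's -x. A spring always shuts it (1.5 N at the edge; 3 N at 1 rad). A gripper closing along y, lowered behind the bead with its open fingers either side of the blank's y and moved to -x until they straddle the blank, opens it and holds it open (about 0.4) while gripping.
- charcoal_block: Black charcoal soldering block fixed to the bench, 62 mm (x) by 116 mm (y), flat top 30 mm above the bench. Origin: centre of its underside; z up. On the way between dispenser and block a bench lamp hangs 0.24 to 0.29 m above the bench, its long front face 0.59 m ahead of the robot: pass in front of it.

How it is judged:
On the way:
1. the brass blank is gripped while the flap is held open (value of joint flap above 0.12 rad and contact force between the fingers and brass_blank above 1 N), for 0.1 s.
At the end, for the whole second after the job is handed in: The brass blank stands upright (within 10 degrees), released and at rest, on top of the charcoal block, its axis within 20 mm of the block's middle; the flap is closed (under 0.15 rad) and the steel blank is within 15 mm of where it stood (horizontal distance between brass_blank and charcoal_block below 0.02 m and z of brass_blank in the frame of charcoal_block between 0.026 and 0.034 m and angle between brass_blank's own z axis and vertical below 0.17 rad and linear speed of brass_blank below 0.02 m/s and value of joint flap below 0.15 rad and distance of steel_blank from where it was at the start of the episode below 0.015 m); the robot touches nothing.
It fails at once if the steel blank is moved by more than 15 mm (distance of steel_blank from where it was at the start of the episode above 0.015 m).
It fails at once if the brass blank is dropped: it falls freely by more than about 2 cm (linear speed of brass_blank above 0.6 m/s and contact force between the fingers and brass_blank below 0.05 N).
It also fails if it takes over 43 s, if anything falls off the work surface, if the arm or the gripper's body presses on something with over 40 N, if the wrist force passes 120 N, or if a joint passes its speed limit or range.

### The arm

A 6-joint arm with a two-finger parallel gripper is mounted at the origin on a cart in front of the work surface, level with it; the furniture and walls round the work are solid. World frame = base frame: x ahead of the robot, y to its left, z up, the work surface at z = 0. Lengths are in m, angles in rad, forces in N, time in s.
With the tool pointing down it reaches from about 0.3 to 0.775 m from the base axis. Payload 14.6 kg.
Tool frame: the origin (TCP) lies at the very end of the fingers, on their centre line; the grasp point (between the pads) lies 19 mm behind it; z points along the fingers, y is the line along which they close (so a half turn about z gives the same grasp; the last joint's range is limited). The gripper opens to 94 mm and grips with 3 to 60 N. Pads are 16 mm wide; open, the fingers measure 119 mm over their backs; the gripper's body (75 mm by 177 mm) begins 78 mm behind the grasp point.
Start: joints at [1.209, 0.3, 1.521, -0, 1.321, -0.067], TCP at [0.16, 0.526, 0.205] pointing down, gripper open.
Joint ranges: [-3.03, 3.03], [-0.79, 2.21], [0.23, 2.52], [-1.04, 4.18], [0, 3.07], [-2.55, 2.55]. Speed limits (rad/s): [2.22, 2.22, 2.57, 3.14, 3.14, 3.14].

### API

Orientations are given as [roll, pitch, yaw] about the fixed x, y, z axes, in that order (R = Rz(yaw) Ry(pitch) Rx(roll)).
In Python, from station import ctrl gives the robot as it stands.
- The arm moves only by the shell command python3 -m pendant 'ROWS' [OPENING] [FORCE]. ROWS is JSON, a list of rows, each a list of 2 entries, a list of its own where there are three numbers: the shift along the world's x, y, z in cm, then the turn about the world's z in rad. A call has 1 to 20 rows; each row shifts and turns the commanded pose from where the row before left it; what a row does not reach is not made up. A row lasts 1/12 s, in which the tool goes at most 41.7 mm and 7.16 degrees, less where a joint would pass 70% of its speed; a pose out of reach is approached as far as the arm can. A call is refused whole if a number of a shift passes 4.17 or a number of a turn 0.125, either way. A call with a gripper value outside its range is refused whole. OPENING is the opening, from 0 (shut) to 1 (fully open), set as the call begins (- or left out, the last holds). The fingers move at their own pace and stop on an object; FORCE is the grip in N (left out, the last holds). Time passes only in rows, so rows that do not move let the fingers close. It gives the time, the measured TCP pose, the force, the opening and the grip force at its end, in the units of the state.
- ctrl.get_obs(): the state, without advancing time (a new reading comes with each control period).
- ctrl.camera(name): name is "scene" or "side" or "wrist"; returns a dict with "color" (384x512x3 uint8, red, green, blue), "intrinsics" (3x3 intrinsics, pixels), "camera_from_world" (4x4, takes a point from world to camera coordinates). Camera axes: x right, y down, z forward; pixel columns grow to the right and rows downward; lengths in m; the calibration is good to about 2 mm. A picture is of the moment at which its call begins. There is no depth.
- ctrl.hand_in(): hands the job in; it is judged then, once.
The state is a dict: "time_s": time; "qpos": joint angles; "joint_vel": joint speeds; "tau": joint torques, N m; "ee_pos": TCP position; "eef_rot": TCP orientation; "force": force on the tool from outside, world axes, zero at the start; "moment": the same for the moment, N m; "grip_width": finger opening in m; "grip_force": force on a finger pad.
Only numpy, scipy, OpenCV 4.12 (cv2) and the standard library are available. Lean on these libraries where they do the work, as an engineer would, in place of code of your own. Each camera call takes 0.05 s, during which the arm holds its last target. There are 200 camera calls.

## Working session

There is one attempt and no reset: what is moved stays moved. The work goes in short steps, Python scripts to look and compute and a shell command to move; the robot and the scene stay as the last step left them, time stands still between calls to the robot, and variables do not carry over. Pictures are saved under pics/ and viewed, at most 10 in all, crops included, and the job is handed in when it is done.

```bash
ls; mkdir -p pics
cat > h.py <<'E'
import numpy as np, cv2
from station import ctrl
def cam(n):
    c=ctrl.camera(n); return c['color'],np.array(c['intrinsics']),np.array(c['camera_from_world'])
def proj(K,T,p):
    q=K@(T@np.append(p,1))[:3]; return q[:2]/q[2]
def ray(K,T,u,v,z):
    R=T[:3,:3];o=-R.T@T[:3,3];d=R.T@np.linalg.inv(K)@[u,v,1]
    return o+d*(z-o[2])/d[2]
E
python3 - <<'E'
from h import *
ims=[]
for n in ['scene','side','wrist']:
    c,K,T=cam(n); np.savez(f'pics/{n}0.npz',c=c,K=K,T=T)
    cv2.imwrite(f'pics/{n}0.png',c[:,:,::-1]); print(n,(-T[:3,:3].T@T[:3,3]).round(3),T[2,:3].round(2))
print(ctrl.get_obs())
E
```

```text
pics
scene [ 0.016 -0.677  0.756] [ 0.4   0.69 -0.6 ]
side [ 0.061 -0.745  0.891] [ 0.32  0.68 -0.66]
wrist [0.095 0.547 0.384] [ 0.22 -0.07 -0.97]
{'time_s': 0.15, 'qpos': array([ 1.20939788e+00,  3.00351557e-01,  1.52141529e+00, -4.96394857e-06,
        1.32067633e+00, -6.66281607e-02]), 'joint_vel': array([ 0.00030027, -0.00129797, -0.0014499 , -0.00116676, -0.00080393,
       -0.0013537 ]), 'tau': array([ 1.81970054e-04, -5.31964731e+01, -3.52817130e+01,  7.08255172e-02,
        2.36885296e-02, -1.11942854e-04]), 'ee_pos': array([0.15973927, 0.52609853, 0.20502203]), 'eef_rot': array([-3.14074370e+00, -5.18291560e-05,  2.84682357e+00]), 'force': array([ 0.09105639, -0.47348245, -0.44766706]), 'moment': array([ 0.01797578,  0.05824141, -0.00617428]), 'grip_force': 0.0, 'grip_width': 0.09396048174992441}
```

View pics/scene0.png

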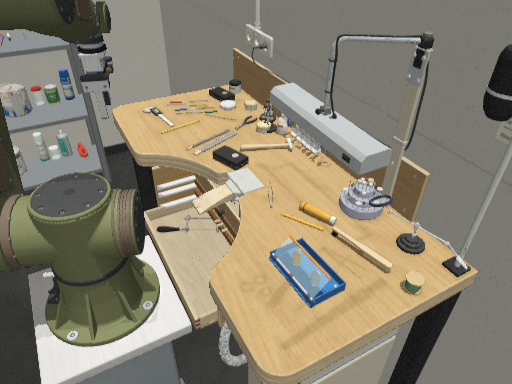

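View pics/side0.png

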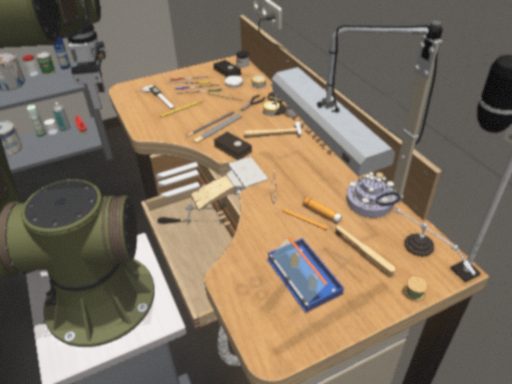

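View pics/wrist0.png

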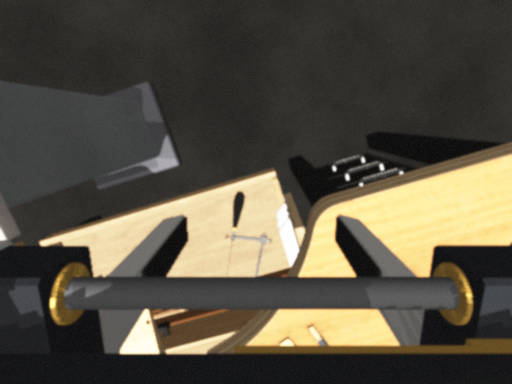

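The scene and side views show the dispenser near (307,270). There are two black objects, at about (230,157) and (222,94). The wrist view shows no targets yet. Next I'll measure and zoom in.

Run:
```python
from h import *
t=[]
for n in ['scene','side']:
    d=np.load(f'pics/{n}0.npz');c,K,T=d['c'],d['K'],d['T']
    hsv=cv2.cvtColor(c,cv2.COLOR_RGB2HSV)
    m=cv2.inRange(hsv,(100,120,60),(125,255,255)); m[:220]=0;m[:,:240]=0;m[:,370:]=0
    cs=max(cv2.findContours(m,0,2)[0],key=cv2.contourArea)
    h=cv2.approxPolyDP(cv2.convexHull(cs),4,True)[:,0]
    print(n,'blue');[print(p,ray(K,T,*p,0.0).round(3),ray(K,T,*p,0.025).round(3)) for p in h]
    m=cv2.inRange(hsv,(0,0,0),(179,255,60)); m[:80]=0;m[175:]=0;m[:,:195]=0;m[:,255:]=0
    for k in cv2.findContours(m,0,2)[0]:
        if cv2.contourArea(k)<60: continue
        h=cv2.approxPolyDP(cv2.convexHull(k),2,True)[:,0]
        print('black',cv2.contourArea(k));[print(p,ray(K,T,*p,0.03).round(3),ray(K,T,*p,0).round(3)) for p in h]
    a=cv2.resize(c[225:315,255:355],(400,360),interpolation=2); b=cv2.resize(c[80:180,190:290],(400,240),interpolation=2)
    t.append(np.vstack([a,b]))
cv2.imwrite('pics/z0.png',np.hstack(t)[:,:,::-1])
```

```text
scene blue
[300 239] [ 0.506 -0.055  0.   ] [ 0.489 -0.076  0.025]
[345 283] [ 0.517 -0.233  0.   ] [ 0.5   -0.248  0.025]
[311 306] [ 0.406 -0.249  0.   ] [ 0.393 -0.263  0.025]
[270 259] [ 0.397 -0.08   0.   ] [ 0.384 -0.099  0.025]
[273 250] [ 0.42  -0.056  0.   ] [ 0.406 -0.076  0.025]
black 179.5
[213 152] [0.46  0.419 0.03 ] [0.478 0.465 0.   ]
[247 157] [0.549 0.337 0.03 ] [0.571 0.379 0.   ]
[247 162] [0.535 0.309 0.03 ] [0.556 0.35  0.   ]
[235 169] [0.481 0.291 0.03 ] [0.5   0.331 0.   ]
[214 158] [0.447 0.383 0.03 ] [0.465 0.426 0.   ]
black 154.0
[234  99] [0.717 0.776 0.03 ] [0.746 0.837 0.   ]
[219 100] [0.655 0.796 0.03 ] [0.681 0.857 0.   ]
[210  95] [0.641 0.861 0.03 ] [0.667 0.925 0.   ]
[209  90] [0.659 0.914 0.03 ] [ 0.686  0.979 -0.   ]
[219  87] [0.713 0.924 0.03 ] [0.742 0.991 0.   ]
[234  95] [0.735 0.814 0.03 ] [0.765 0.876 0.   ]
side blue
[300 245] [ 0.492 -0.073  0.   ] [ 0.48  -0.092  0.025]
[341 288] [ 0.509 -0.232  0.   ] [ 0.497 -0.246  0.025]
[312 304] [ 0.426 -0.239  0.   ] [ 0.416 -0.253  0.025]
```

View pics/z0.png

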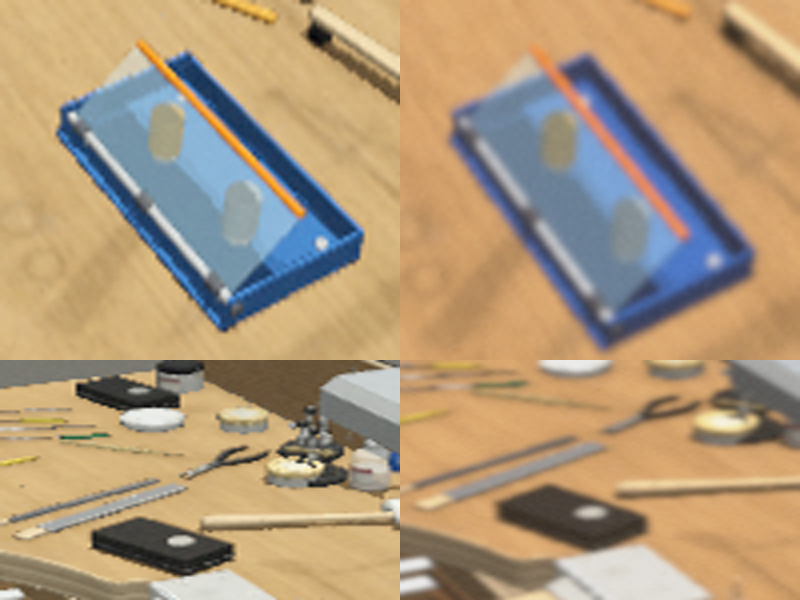

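The zoom shows brass on the +y seat (under the flap at scene ~(296,257)) and steel on the −y seat. The near black block at scene (230,157) has the right size and is in reach; there is a pale spot on it. The far black object is out of reach. I'll go over the block first for a close look.

```bash
python3 -m pendant '[[[2.6,-1.7,0],0.036],[[2.6,-1.7,0],0.036],[[2.6,-1.7,0],0.036],[[2.6,-1.7,0],0.036],[[2.6,-1.7,0],0.036],[[2.6,-1.7,0],0.036],[[2.6,-1.7,0],0.036],[[2.6,-1.7,0],0.036],[[2.6,-1.7,0],0.036],[[2.6,-1.7,0],0.036],[[0,0,0],0],[[0,0,0],0]]'
python3 - <<'E'
from h import *
c,K,T=cam('wrist'); np.savez('pics/w1.npz',c=c,K=K,T=T); cv2.imwrite('pics/w1.png',c[:,:,::-1])
print(ctrl.get_obs()['qpos'].round(3))
E
```

```text
time_s: 1.15
ee_pos: [0.4205, 0.3554, 0.205]
eef_rot: [-3.141, -0.001, -3.079]
force: [-0.4, -0.5, 0.4]
grip_width: 0.0937
grip_force: 0.0
[ 0.637  0.302  1.52   0.     1.321 -0.998]
```

View pics/w1.png

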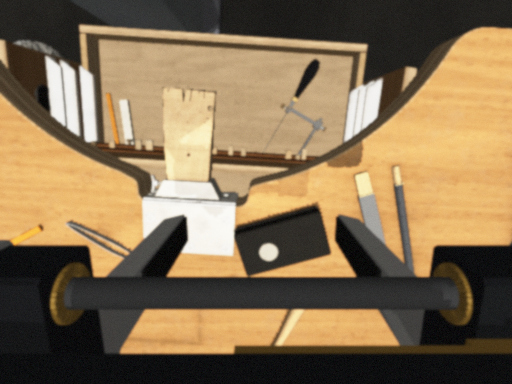

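The block is at about (283,240) in the wrist view, with a pale spot at (269,252). Its outline is clear; I'll measure it.

Run:
```python
from h import *
d=np.load('pics/w1.npz');c,K,T=d['c'],d['K'],d['T']
hsv=cv2.cvtColor(c,cv2.COLOR_RGB2HSV)
m=cv2.inRange(hsv,(0,0,0),(179,255,75)); m[:195]=0;m[280:]=0;m[:,:225]=0;m[:,334:]=0
m=cv2.morphologyEx(m,cv2.MORPH_CLOSE,np.ones((3,3)))
k=max(cv2.findContours(m,0,2)[0],key=cv2.contourArea)
h=cv2.approxPolyDP(cv2.convexHull(k),3,True)[:,0]
print(cv2.minAreaRect(k),cv2.boundingRect(k))
for p in h: print(p,ray(K,T,*p.astype(float),0.03).round(4),ray(K,T,*p.astype(float),0).round(4))
print('spot',ray(K,T,269,252,.03))
print((-T[:3,:3].T@T[:3,3]).round(3))
cv2.imwrite('pics/w1z.png',cv2.resize(c[190:290,215:350],(800,592),interpolation=2)[:,:,::-1])
```

```text
((279.0, 242.5), (73.0, 108.0), 90.0) (225, 206, 109, 74)
[317 208] [0.4547 0.4274 0.03  ] [0.4633 0.4337 0.    ]
[333 279] [0.5502 0.4586 0.03  ] [0.5669 0.4676 0.    ]
[225 279] [0.5591 0.3168 0.03  ] [0.5765 0.3139 0.    ]
[239 226] [0.4843 0.3319 0.03  ] [0.4954 0.3302 0.    ]
[312 206] [0.4525 0.4209 0.03  ] [0.4609 0.4268 0.    ]
spot [0.51719301 0.37200139 0.03      ]
[0.353 0.352 0.384]
```

View pics/w1z.png

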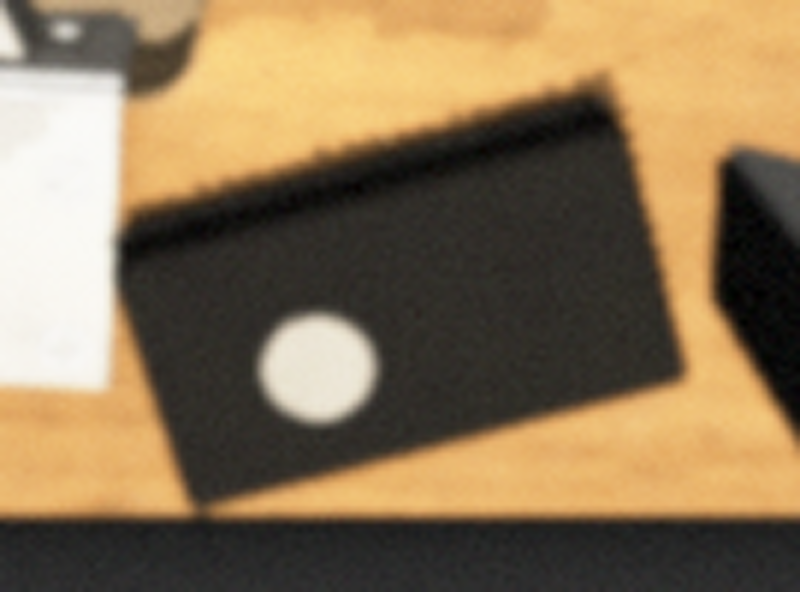

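The block's top-face corners are at zoom (122,262), (615,120), (684,375) and (200,502). The spot is a flat mark, away from the middle. Next I'll work out the centre and move above the dispenser.

```bash
python3 - <<'E'
from h import *
d=np.load('pics/w1.npz');K,T=d['K'],d['T']
P=np.array([ray(K,T,215+u/5.926,190+v/5.92,.03) for u,v in [(122,262),(615,120),(684,375),(200,502)]])
print(P.round(4),P.mean(0)); print(np.linalg.norm(P-np.roll(P,-1,0),axis=1))
E
python3 -m pendant '[[[0,-3.4,0],0.012],[[0,-3.4,0],0.012],[[0,-3.4,0],0.012],[[0,-3.4,0],0.012],[[0,-3.4,0],0.012],[[0,-3.4,0],0],[[0,-3.4,0],0],[[0,-3.4,0],0],[[0,-3.4,0],0],[[0,-3.4,0],0],[[0,-3.4,0],0],[[0,-3.4,0],0],[[0,-3.4,0],0],[[0,-3.4,0],0],[[0,0,0],0],[[0,0,0],0]]'
python3 - <<'E'
from h import *
c,K,T=cam('wrist'); np.savez('pics/w2.npz',c=c,K=K,T=T); cv2.imwrite('pics/w2.png',c[:,:,::-1])
E
```

```text
[[0.4956 0.3281 0.03  ]
 [0.4575 0.4299 0.03  ]
 [0.5141 0.451  0.03  ]
 [0.5511 0.3477 0.03  ]] [0.50457278 0.38917156 0.03      ]
[0.10865318 0.0604585  0.10968103 0.05882537]
time_s: 2.53
ee_pos: [0.4196, -0.1199, 0.2053]
eef_rot: [3.141, -0.0, -3.018]
force: [-0.1, 0.1, -0.5]
grip_width: 0.0941
grip_force: 0.0
```

View pics/w2.png

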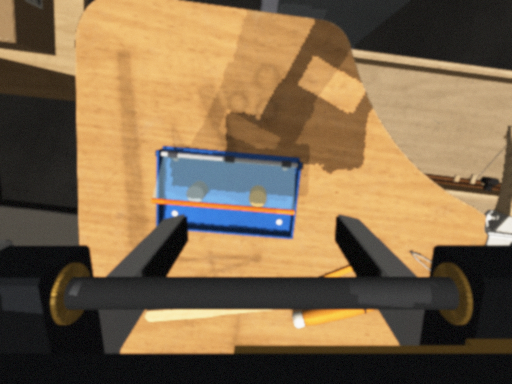

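The dispenser is at (228,190) in the wrist view: brass at (258,195) on +y, steel at (197,192), and the orange bead from (153,201) to (296,212). Next I'll measure it and cross-check heights.

Run:
```python
from h import *
s=np.load('pics/scene0.npz'); w1=np.load('pics/w1.npz')
for z in (0,.01,.02,.03): print(z,'spot',ray(w1['K'],w1['T'],269,252,z).round(4),ray(s['K'],s['T'],235.2,155.4,z).round(4))
d=np.load('pics/w2.npz');c,K,T=d['c'],d['K'],d['T']
hsv=cv2.cvtColor(c,cv2.COLOR_RGB2HSV)
def big(lo,hi,roi=(130,245,140,310)):
    m=cv2.inRange(hsv,lo,hi); n=np.zeros_like(m); a,b,e,f=roi; n[a:b,e:f]=m[a:b,e:f]
    return np.vstack([k for k in cv2.findContours(n,0,2)[0] if cv2.contourArea(k)>15])
h=cv2.approxPolyDP(cv2.convexHull(big((100,120,40),(125,255,255))),3,True)[:,0]
for p in h: print('blue',p,ray(K,T,*p.astype(float),.025).round(4),ray(K,T,*p.astype(float),0).round(4))
b=big((4,150,120),(16,255,255),(190,225,140,310)); vx,vy,x0,y0=cv2.fitLine(b,2,0,.01,.01).ravel()
xs=b[:,0,0]; 
for x in (xs.min(),xs.max()): v=y0+(x-x0)*vy/vx; print('bead',x,v,ray(K,T,x,v,.06).round(4))
cv2.imwrite('pics/w2z.png',cv2.resize(c[135:245,145:310],(800,533),interpolation=2)[:,:,::-1])
```

```text
0 spot [0.5311 0.3737 0.    ] [0.5389 0.4074 0.    ]
0.01 spot [0.5265 0.3731 0.01  ] [0.532 0.393 0.01 ]
0.02 spot [0.5218 0.3726 0.02  ] [0.525  0.3787 0.02  ]
0.03 spot [0.5172 0.372  0.03  ] [0.5181 0.3643 0.03  ]
blue [300 163] [ 0.3973 -0.0745  0.025 ] [ 0.4004 -0.0708  0.    ]
blue [290 237] [ 0.4936 -0.0727  0.025 ] [ 0.5034 -0.0688  0.    ]
blue [157 223] [ 0.4955 -0.2435  0.025 ] [ 0.5054 -0.2516  0.    ]
blue [157 151] [ 0.4039 -0.2473  0.025 ] [ 0.4075 -0.2557  0.    ]
blue [164 147] [ 0.3981 -0.2392  0.025 ] [ 0.4013 -0.247   0.    ]
blue [297 158] [ 0.3917 -0.079   0.025 ] [ 0.3944 -0.0756  0.    ]
bead 150 200.20730756018764 [ 0.4553 -0.2412  0.06  ]
bead 293 212.054835893289 [ 0.4494 -0.079   0.06  ]
```

View pics/w2z.png

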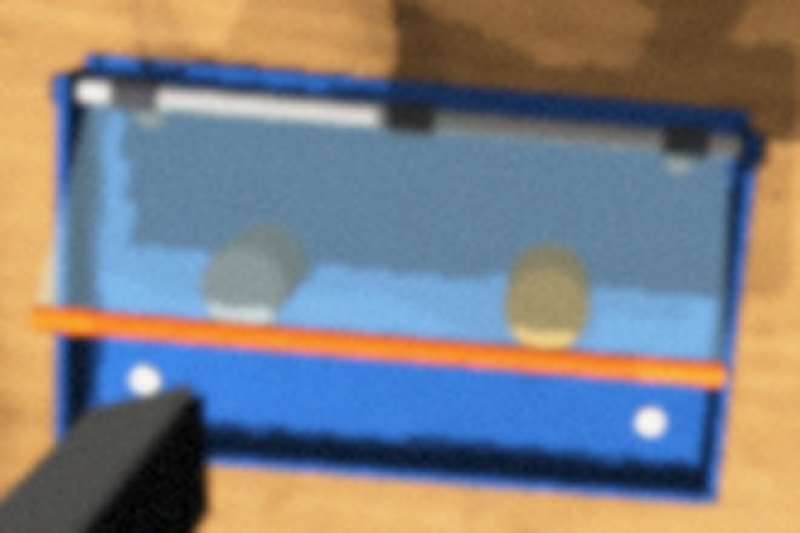

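The crop shows the brass body spanning zoom rows 243–350 and columns 505–588, the bead above it, and the top open behind the bead. I'll locate the brass top and base from this.

Run:
```python
from h import *
d=np.load('pics/w2.npz');K,T=d['K'],d['T']
f=lambda u,v,z: ray(K,T,145+u/4.848,135+v/4.845,z).round(4)
print('brass far rim of top (front-most image row)',f(546,350,.038),'near rim of base',f(547,243,.008),'sides',f(505,300,.03),f(588,300,.03))
print('steel far rim',f(245,322,.038),'near rim base',f(270,225,.008))
yaw=.036;c,s=np.cos(yaw),np.sin(yaw)
for O in ([.446,-.16],[.441,-.16]):
    for q in ((0,.038,.023),(6,0,0)):
        if q[0]==0:
            X=np.array([O[0]-s*.038,O[1]+c*.038]); print(O,X.round(4))
            for z,dx in ((.038,.011),(.008,-.011)):
                u=proj(K,T,[X[0]+dx,X[1],z]); print(((u-[145,135])*4.847).round(0))
```

```text
brass far rim of top (front-most image row) [ 0.4552 -0.1191  0.038 ] near rim of base [ 0.4345 -0.1217  0.008 ] sides [ 0.4457 -0.1308  0.03  ] [ 0.4432 -0.1099  0.03  ]
steel far rim [ 0.4572 -0.1943  0.038 ] near rim base [ 0.4387 -0.1954  0.008 ]
[0.446, -0.16] [ 0.4446 -0.122 ]
[534. 350.]
[546. 240.]
[0.441, -0.16] [ 0.4396 -0.122 ]
[537. 331.]
[548. 221.]
```

Brass is at about (0.4446, −0.121), which fits the dispenser model at origin (0.446,−0.159), yaw 0.036. I'll approach behind the bead with the gripper half open.

```bash
python3 -m pendant '[[[1.75,0,0],-0.029],[[1.75,0,0],-0.029],[[1.75,0,0],-0.029],[[0,0,-2.5],0],[[0,0,-2.5],0],[[0,0,-2.5],0],[[0,0,-2.5],0],[[0,0,-1],0],[[0,0,0],0],[[0,0,0],0]]' 0.5 15
python3 - <<'E'
from h import *
t=[]
for n,r in (('scene',(215,325,250,370)),('wrist',(120,250,180,340))):
    c,K,T=cam(n); a,b,e,f=r; t.append(cv2.resize(c[a:b,e:f],(400,400),interpolation=2))
    print(n,[proj(K,T,p).round(1) for p in ([.4446,-.121,.038],[.4716,-.12,.06])])
cv2.imwrite('pics/a1.png',np.hstack(t)[:,:,::-1])
E
```

```text
time_s: 3.42
ee_pos: [0.4727, -0.1189, 0.0962]
eef_rot: [-3.142, 0.0, -3.102]
force: [0.0, 0.5, 0.8]
grip_width: 0.0471
grip_force: 0.0
scene [array([295.6, 252.5]), array([305.1, 242.2])]
wrist [array([259.6, 169.5]), array([259.4, 209.6])]
```

View pics/a1.png

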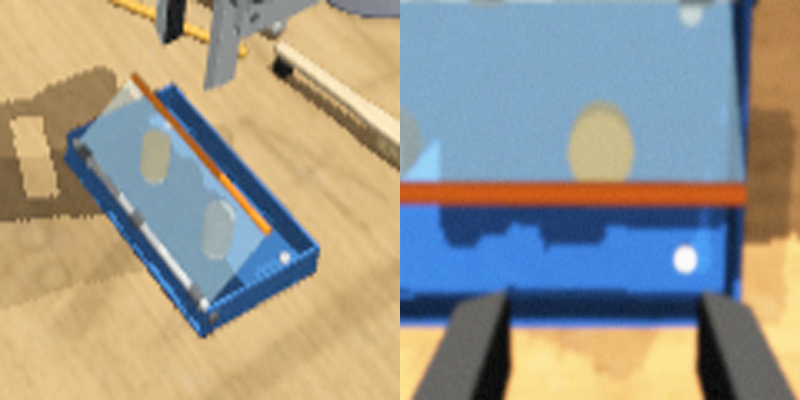

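The flap bead is at wrist crop row 193. The fingers (505 and 700) are centred on the brass (600) and behind the bead, and the tool is square to the bead. Descending.

```bash
python3 -m pendant '[[[0,-0.1,-1.4],0],[[0,0,-1.4],0],[[0,0,-1.4],0],[[0,0,-1.4],0],[[0,0,-1.4],0],[[0,0,-0.9],0],[[0,0,-0.5],0],[[0,0,0],0],[[0,0,0],0]]'
```

```text
time_s: 4.27
ee_pos: [0.4727, -0.1208, 0.0121]
eef_rot: [-3.141, 0.001, -3.103]
force: [0.2, -0.0, 0.6]
grip_width: 0.0468
grip_force: 0.0
```

Clear of everything. Now I'll move −x by 2.8 cm, pushing the flap open.

```bash
python3 -m pendant '[[[-0.4,0,0],0],[[-0.4,0,0],0],[[-0.4,0,0],0],[[-0.4,0,0],0],[[-0.4,0,0],0],[[-0.4,0,0],0],[[-0.4,0,0],0],[[0,0,0],0],[[0,0,0],0]]'
python3 - <<'E'
from h import *
t=[]
for n,r in (('scene',(215,325,250,370)),('wrist',(120,250,180,340))):
    c,K,T=cam(n); a,b,e,f=r; t.append(cv2.resize(c[a:b,e:f],(400,400),interpolation=2))
cv2.imwrite('pics/a2.png',np.hstack(t)[:,:,::-1])
E
```

```text
time_s: 5.02
ee_pos: [0.4448, -0.121, 0.0121]
eef_rot: [-3.141, 0.002, -3.104]
force: [4.2, -0.1, 3.3]
grip_width: 0.047
grip_force: 1.9
```

View pics/a2.png

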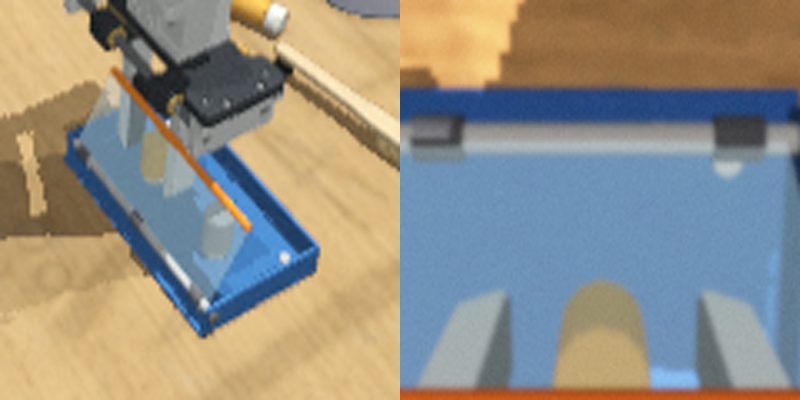

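The flap is open (the bead has swung back, 4 N on the tool), and the brass stands between the fingers. Gripping.

```bash
python3 -m pendant '[[[0,0,0],0],[[0,0,0],0],[[0,0,0],0],[[0,0,0],0],[[0,0,0],0],[[0,0,0],0],[[0,0,0],0],[[0,0,0],0]]' 0 20
```

```text
time_s: 5.78
ee_pos: [0.4441, -0.1207, 0.0113]
eef_rot: [3.141, -0.001, -3.103]
force: [1.9, -0.4, -1.5]
grip_width: 0.0207
grip_force: 20.6
```

```bash
python3 -m pendant '[[[0,0,0],0],[[0,0,0],0],[[0,0,0.4],0],[[0,0,0.4],0],[[0,0,0.4],0],[[0.5,0,0],0],[[0.5,0,0],0],[[0.6,0,0],0],[[0.6,0,0],0],[[0.6,0,0],0],[[0.2,0,0],0],[[0,0,0.8],0],[[0,0,1],0],[[0,0,1.2],0],[[0,0,1.5],0],[[0,0,2],0],[[0,0,2],0],[[0,0,2],0],[[0,0,1],0],[[0,0,0],0]]'
python3 - <<'E'
from h import *
t=[]
for n,r in (('scene',(190,325,235,370)),('wrist',(120,384,100,420))):
    c,K,T=cam(n); a,b,e,f=r; t.append(cv2.resize(c[a:b,e:f],(400,400),interpolation=2))
cv2.imwrite('pics/a3.png',np.hstack(t)[:,:,::-1])
E
```

```text
time_s: 7.45
ee_pos: [0.4751, -0.121, 0.1411]
eef_rot: [-3.14, 0.004, -3.103]
force: [0.5, -0.4, -0.5]
grip_width: 0.0209
grip_force: 20.0
```

View pics/a3.png

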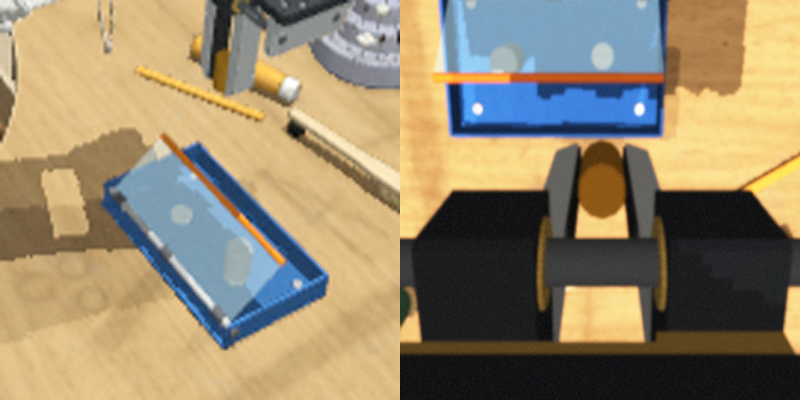

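Brass is held, the flap is shut on its stop, and the steel blank is still on its seat. Carrying over to the block in front of the lamp.

```bash
python3 -m pendant '[[[-1,1,0],0],[[-1,2,0],0],[[-1,3,0],0],[[0,3,0],0],[[0,3,0],0],[[0,3,0],0],[[0,3,0],0],[[0,3,0],0],[[0,3,0],0],[[0,3,0],0],[[0,3,0],0],[[0,3,0],0],[[0,3,0],0],[[1,3,0],0],[[1,3,0],0],[[1,3,0],0],[[1,3,0],0],[[1,2,0],0],[[1,1,0],0],[[0,0,0],0]]'; python3 -m pendant '[[[0,0,0],0],[[0,0,-1],0],[[0,0,-2],0],[[0,0,-2],0],[[0,0,-2],0],[[0,0,-1],0],[[0,0,0],0],[[0,0,0],0]]'
python3 - <<'E'
from h import *
o=ctrl.get_obs();print(o['qpos'].round(3))
for n in ('wrist','scene'):
    c,K,T=cam(n); np.savez(f'pics/p_{n}.npz',c=c,K=K,T=T)
    p=o['ee_pos'].copy();p[2]-=.0033; uv=proj(K,T,p);print(n,uv.round(1),'centre',proj(K,T,[.505,.389,.03]).round(1))
    hsv=cv2.cvtColor(c,cv2.COLOR_RGB2HSV)
    m=cv2.inRange(hsv,(10,80,40),(32,255,255)); r=np.zeros_like(m);y,x=uv.astype(int);x,y=y,x
    r[max(y-30,0):y+15,max(x-15,0):x+15]=m[max(y-30,0):y+15,max(x-15,0):x+15]
    k=cv2.findContours(r,0,2)[0]; print([(cv2.boundingRect(i),cv2.contourArea(i)) for i in k if cv2.contourArea(i)>10])
E
```

```text
time_s: 9.22
ee_pos: [0.5045, 0.3906, 0.136]
eef_rot: [-3.14, -0.002, -3.102]
force: [-0.2, -0.4, -2.1]
grip_width: 0.0208
grip_force: 20.0
time_s: 9.88
ee_pos: [0.5042, 0.3889, 0.0585]
eef_rot: [-3.141, -0.0, -3.104]
force: [0.1, 0.3, -0.0]
grip_width: 0.0206
grip_force: 20.0
[ 0.599  0.636  1.39  -0.     1.116 -1.009]
wrist [260.1 227. ] centre [260.4 216. ]
[((245, 212, 30, 30), 774.0)]
scene [228.2 146.7] centre [228.6 152.9]
[((213, 141, 12, 11), 44.5), ((226, 138, 3, 11), 13.5), ((213, 135, 10, 6), 10.5), ((232, 130, 11, 24), 134.5), ((213, 116, 10, 20), 128.0)]
```

Run:
```python
from h import *
s=np.load('pics/scene0.npz');c,K,T=s['c'],s['K'],s['T']
hsv=cv2.cvtColor(c,cv2.COLOR_RGB2HSV)
m=cv2.inRange(hsv,(0,0,0),(179,255,95)); n=np.zeros_like(m); n[138:175,205:256]=m[138:175,205:256]
k=max(cv2.findContours(n,0,2)[0],key=cv2.contourArea); print('hull',cv2.approxPolyDP(cv2.convexHull(k),1.5,True)[:,0].tolist())
P=np.array([[.4956,.3281],[.4575,.4299],[.5141,.451],[.5511,.3477]])
for z in (.03,0): print(z,[proj(K,T,[*p,z]).round(1).tolist() for p in P])
```

```text
hull [[213, 151], [224, 146], [246, 156], [247, 163], [234, 169], [213, 158]]
0.03 [[234.0, 162.2], [211.1, 150.7], [223.3, 144.1], [246.0, 155.3]]
0 [[234.2, 169.7], [211.5, 158.1], [223.6, 151.4], [246.0, 162.7]]
```

Both views agree on the block. Lowering gently until contact.

```bash
python3 -m pendant '[[[0,0,-0.7],0],[[0,0,-0.7],0],[[0,0,-0.5],0],[[0,0,-0.2],0],[[0,0,0],0],[[0,0,0],0]]'; python3 -m pendant '[[[0,0,-0.1],0],[[0,0,-0.1],0],[[0,0,0],0],[[0,0,0],0]]'
```

```text
time_s: 10.48
ee_pos: [0.5043, 0.3893, 0.0374]
eef_rot: [-3.141, -0.0, -3.103]
force: [0.2, -0.1, -0.5]
grip_width: 0.0205
grip_force: 20.0
time_s: 10.82
ee_pos: [0.5043, 0.3893, 0.0355]
eef_rot: [3.142, 0.0, -3.103]
force: [-0.2, 0.1, -1.1]
grip_width: 0.0208
grip_force: 20.0
```

```bash
python3 -m pendant '[[[0,0,-0.1],0],[[0,0,0],0],[[0,0,0],0]]'; python3 -m pendant '[[[0,0,-0.1],0],[[0,0,0],0],[[0,0,0],0]]'; python3 -m pendant '[[[0,0,-0.05],0],[[0,0,0],0],[[0,0,0],0]]'
```

```text
time_s: 11.07
ee_pos: [0.5043, 0.3893, 0.0344]
eef_rot: [-3.142, 0.0, -3.103]
force: [-0.5, -0.2, -0.9]
grip_width: 0.0208
grip_force: 20.0
time_s: 11.32
ee_pos: [0.5043, 0.3892, 0.0334]
eef_rot: [-3.142, -0.0, -3.103]
force: [-0.2, -0.4, -0.8]
grip_width: 0.021
grip_force: 20.0
time_s: 11.57
ee_pos: [0.5044, 0.3893, 0.0332]
eef_rot: [3.141, 0.0, -3.103]
force: [-1.2, -1.1, 3.0]
grip_width: 0.0208
grip_force: 20.0
```

```bash
python3 -m pendant '[[[0,0,-0.05],0],[[0,0,0],0],[[0,0,0],0]]'; python3 -m pendant '[[[0,0,0],0],[[0,0,0],0],[[0,0,0],0],[[0,0,0],0],[[0,0,0],0],[[0,0,0],0]]' 0.5; python3 -m pendant '[[[0,0,0.4],0],[[0,0,0.8],0],[[0,0,1.5],0],[[0,0,2],0],[[0,0,2.5],0],[[0,0,2.5],0],[[-1,0,1],0],[[-1,0,0],0],[[-1,0,0],0],[[0,0,0],0],[[0,0,0],0],[[0,0,0],0]]'
python3 - <<'E'
from h import *
d=np.load('pics/w2.npz')
for n in ('scene','wrist'):
    c,K,T=cam(n); hsv=cv2.cvtColor(c,cv2.COLOR_RGB2HSV)
    uv=proj(K,T,[.505,.389,.045]); x,y=uv.astype(int)
    m=cv2.inRange(hsv,(12,70,60),(35,255,255)); w=14 if n=='scene' else 35; r=np.zeros_like(m); h=11 if n=='scene' else 35
    r[y-h:y+h,x-w:x+w]=m[y-h:y+h,x-w:x+w]
    print(n,uv.round(1),'pred base/top',proj(K,T,[.505,.389,.03]).round(1),proj(K,T,[.505,.389,.06]).round(1))
    print([(cv2.boundingRect(i),cv2.contourArea(i),cv2.minAreaRect(i)[2]) for i in cv2.findContours(r,0,2)[0] if cv2.contourArea(i)>10])
    if n=='scene':
        m=cv2.inRange(hsv,(4,150,120),(16,255,255)); o=np.load('pics/scene0.npz')['c']; mo=cv2.inRange(cv2.cvtColor(o,cv2.COLOR_RGB2HSV),(4,150,120),(16,255,255))
        f=lambda q:np.argwhere(q[230:285,285:335]).mean(0).round(1); print('bead now/before',f(m),f(mo))
        print('steel area diff',np.abs(c[262:290,305:322].astype(int)-o[262:290,305:322]).mean().round(1))
E
```

```text
time_s: 11.82
ee_pos: [0.5044, 0.3893, 0.0332]
eef_rot: [3.141, 0.0, -3.103]
force: [-3.3, -2.4, 8.2]
grip_width: 0.021
grip_force: 20.0
time_s: 12.32
ee_pos: [0.5043, 0.3893, 0.0324]
eef_rot: [-3.142, -0.0, -3.103]
force: [0.4, 0.0, -0.7]
grip_width: 0.0469
grip_force: 0.0
time_s: 13.32
ee_pos: [0.4748, 0.3893, 0.1398]
eef_rot: [3.141, 0.0, -3.104]
force: [1.1, -0.1, -0.3]
grip_width: 0.047
grip_force: 0.0
scene [228.5 149.2] pred base/top [228.6 152.9] [228.3 145.4]
[((214, 138, 28, 18), 260.5, 90.0)]
bead now/before [26.8 24.3] [28.2 25.8]
steel area diff 2.6
wrist [259.1 223.4] pred base/top [259.2 218.4] [259.  228.9]
[((224, 236, 70, 22), 727.5, 90.0), ((248, 209, 26, 33), 598.0, 71.56504821777344), ((224, 188, 22, 7), 62.0, 90.0)]
```

The wrist view puts the brass blob at (261,225), against a predicted (259,223). It is upright and in the middle; the bead and steel blank are unchanged. Handing in.

```bash
python3 -c "
from station import ctrl
print(ctrl.hand_in())"
```

```text
the job is handed in; nothing more can be done
None
```

I handed the job in at about 13.5 s: by camera check the brass blank stands upright within about 2 mm of the charcoal block's middle, the flap is shut and the steel blank is in its seat; hand-in returned no verdict, and I viewed 11 pictures, one over the limit of 10.

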